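# Open the cassette magazine and hold its sprung follower rod at the refill ring

## Robot

A 7-joint arm with a two-finger parallel gripper is mounted at the origin on a cart in front of the work surface, level with it; the furniture and walls round the work are solid. World frame = base frame: x ahead of the robot, y to its left, z up, the work surface at z = 0. Lengths are in mm, angles in rad, forces in N, time in s.
With the tool pointing down it reaches from about 400 to 850 mm from the base axis. Payload 10.4 kg.
Tool frame: the origin (TCP) lies between the finger pads; the fingertips stand 11 mm ahead of it and the grasp point (between the pads) lies 8 mm behind it (robot.nose_length is the distance from the TCP to the fingertips, in mm); z points along the fingers, y is the direction in which the jaws open and shut (so a half turn about z gives the same grasp; the last joint's range is limited). The gripper opens to 87 mm and grips with 3 to 60 N. Pads are 19 mm wide; open, the fingers measure 117 mm over their backs; the gripper's body (75 mm by 190 mm) begins 51 mm behind the grasp point.
Start: joints at [1.123, 0.332, -0.065, 1.46, 0.022, 1.35, -0.088], TCP at [257.61, -569.463, 233.576] pointing down, gripper open.
Joint ranges: [-2.6, 2.6], [-0.5, 2.12], [-1.47, 1.34], [0.16, 2.42], [-1.27, 4.41], [0.06, 2.06], [-2.6, 2.6]. Speed limits (rad/s): [2.22, 2.22, 2.79, 2.79, 3.14, 3.14, 3.14].

## Interface

Orientations are given as a unit quaternion [x, y, z, w].
In Python, from rig import robot gives the robot as it stands. Calls block until the motion is done:
- robot.move_ptp(position, orientation): joint-space move of the TCP to a pose.
- robot.move_linear(position, max_speed=150, frame=None): straight line of the TCP; frame=None keeps the orientation; max_speed is the mean speed in mm/s.
- robot.goto_joints(angles): joint-space move.
- robot.grip(opening, effort=None): finger opening in mm; effort is the grip in N (None keeps the last); returns when the fingers have stopped.
- robot.pause(seconds).
- robot.ik(position, orientation): joint angles nearest the present ones, or None.
- robot.sense(): the state.
- robot.camera(name): name is "scene" or "top" or "wrist"; returns the picture (420x560x3 uint8, blue, green, red); there is no depth.
- robot.camera_params(name): a dict with "intrinsics" (3x3 intrinsics, pixels), "R" (3x3) and "t" (3): a world point X has camera coordinates R X + t. Camera axes: x right, y down, z forward; pixel columns grow to the right and rows downward; lengths in mm; the calibration is good to about 2 mm. A picture is of the moment at which its call begins: read the wrist's pose just before it. camera_params takes no time and is no camera call; for the wrist camera it gives the pose at the moment of the call.
A pose or a line that the arm cannot do raises robot.Unreachable and nothing moves.
- robot.hand_in(): hands the job in, once; it reports no verdict.
The state is a dict: "time": time; "qpos": joint angles; "qd": joint speeds; "effort": joint torques, N m; "position": TCP position; "tool_rot": TCP orientation; "wrist_force": force on the tool from outside, world axes, zero at the start; "moment": the same for the moment, N m; "gripper_width": finger opening in mm.
Only numpy, scipy, OpenCV 4.12 (cv2) and the standard library are available. Lean on these libraries where they do the work, as an engineer would, in place of code of your own. Each camera call takes 0.05 s, during which the arm holds its last target. There are 200 camera calls.

## Task

Get the tissue-cassette magazine ready for me to drop in the refill pack: swing its clear dust cover up until it stands upright or further, then take the black knob and draw the sprung follower rod out until the whole red ring has just come out of the brass bush, and keep holding it there - finish with the knob still in your grip, because I load with my own hands while you hold. Do not let the rod snap back, leave the cassettes inside standing as they are, and do not disturb the refill pack, jar, forceps and marker lying around it.

Things in the scene. Friction and masses are not known exactly. Their poses are not given: they have to be found in the camera images.
- magazine: Cassette magazine fixed to the worktop: light grey open channel on a dark plinth, 140 mm long (x), 56 wide (y), 56 high, floor 22 high. At its -x end a 20 mm aluminium spring barrel ends in a brass bush 158 mm from the origin. Origin: on the worktop under the channel's middle. -x: the rod pulls out; +y (far side): the hinge; z up. Rod end to the robot's left, yaw -1.75 to -1.4.
- cover (a joint): Clear smoke-tinted dust cover over the channel, 141 x 56 x 4 mm, hinged along the +y edge of the magazine. 0 rad = shut, 1.57 = upright, 1.85 = its stop, leaning back. A stiff hinge (about 0.035 N m): it stays where it is left. It may start slightly ajar (up to 0.3).
- tab_grip (a point): Middle of the blue thumb tab on the cover's free edge, midway along it, 58 mm high when shut. The tab is 10 mm thick along the magazine's x (gripped so, it can turn between the pads as the cover swings), 12 mm high, and sticks 31 mm out; this point is 17 mm out from the cover's edge, 73.5 mm from the hinge line. Moves with the cover.
- cover_hinge (a point): Point on the cover's hinge line, midway along it, 56 mm high. The line runs along the magazine's x. (Room for the arm: a wall cabinet hangs above the back of the worktop, underside 0.59 m high, doors at x = 0.58, their handles out to about 0.53; a wrist leaned back towards the robot keeps the forearm clear of it.)
- follower (a joint): How far the rod is out of its barrel, m: 0 at rest, 0.060 middle of the red ring level with the bush's face, 0.063 whole ring just out, 0.086 end stop. The inner spring pulls it back with 4.5 N at 0 and 90 N/m more on the way (10.4 N at 0.066), plus 0.4 N friction. Slides along the magazine's -x.
- knob_grip (a point): Middle of the waist of the black pull knob, on the rod's axis, 42 mm above the worktop, 38 mm outside the bush at rest. Waist 20 mm thick and 21 mm long along the rod, between a 23 mm collar (bush side) and a 29 mm flared flange (outer end) that fingers can bear on. Knob 39 mm long, 27 mm clear of the worktop; bare rod 8 mm thick. Moves with the rod.
- red_ring (a point): Middle of the red ring on the steel rod, 6 mm wide along the rod; hidden in the barrel at rest, 60 mm inside the bush's face. Moves with the rod.
- bush_face (a point): Centre of the outer face of the brass bush where the rod comes out; 42 mm high. 16 mm across.
- refill_pack: Refill: nine mint-green cassettes in a white card sleeve, 56 x 41 x 28 mm, on the worktop to the right of the magazine. Origin under its middle. To be left alone.
- specimen_jar: Jar with yellow lid, 48 mm across, 70 mm high, behind the magazine. Origin under its middle. To be left alone.
- forceps: Steel forceps, 130 x 16 x 8 mm, behind the magazine on the right. Origin under its middle. To be left alone.
- marker: White and blue marker pen, 135 x 17 x 16 mm, near the front edge on the left. Origin under its middle. To be left alone.
- cassette_1: Mint-green tissue cassette no. 1 from the outlet (+x) end, standing on edge in the channel in a row in front of the follower; 6 mm thick, 41 mm wide, 28 mm high. Origin under its middle. To be left standing.
- cassette_2: Mint-green tissue cassette no. 2 from the outlet (+x) end, standing on edge in the channel in a row in front of the follower; 6 mm thick, 41 mm wide, 28 mm high. Origin under its middle. To be left standing.
- cassette_3: Mint-green tissue cassette no. 3 from the outlet (+x) end, standing on edge in the channel in a row in front of the follower; 6 mm thick, 41 mm wide, 28 mm high. Origin under its middle. To be left standing.
- cassette_4: Mint-green tissue cassette no. 4 from the outlet (+x) end, standing on edge in the channel in a row in front of the follower; 6 mm thick, 41 mm wide, 28 mm high. Origin under its middle. To be left standing.
- cassette_5: Mint-green tissue cassette no. 5 from the outlet (+x) end, standing on edge in the channel in a row in front of the follower; 6 mm thick, 41 mm wide, 28 mm high. Origin under its middle. To be left standing.

How it is judged:
By the outcome, as a careful person would: the job done as asked, in the order asked, and still so for the second after the job is handed in, while the arm keeps its last pose, push and grip.
It also fails if it takes over 42 s, if anything falls off the work surface, if the arm or the gripper's body presses on something with over 40 N, if the wrist force passes 120 N, or if a joint passes its speed limit or range.

## Working session

There is one attempt and no reset: what is moved stays moved. The work goes in short steps, each a Python script; the robot and the scene stay as the last script left them, time stands still between calls to the robot, and variables do not carry over. Pictures are saved under pics/ and viewed, about 8 in all and at most 12, crops included, and the job is handed in when it is done.

```bash
ls; mkdir -p pics; python3 - <<'E'
from rig import robot
import cv2,numpy as np
for n in("top","scene"):
    im=robot.camera(n); cv2.imwrite(f"pics/{n}0.png",im)
    p=robot.camera_params(n); print(n,np.round(p["intrinsics"],1).tolist(),np.round(p["R"],3).tolist(),np.round(p["t"],1).tolist())
print(robot.sense())
E
```

```text
pics
top [[529.4, 0.0, 287.3], [0.0, 529.4, 210.1], [0.0, 0.0, 1.0]] [[0.072, -0.997, 0.006], [-0.975, -0.072, -0.208], [0.208, 0.01, -0.978]] [-86.6, 533.1, 1304.7]
scene [[544.8, 0.0, 278.2], [0.0, 544.8, 210.1], [0.0, 0.0, 1.0]] [[-0.599, -0.8, 0.002], [-0.397, 0.295, -0.869], [0.695, -0.522, -0.495]] [249.9, 278.4, 1151.2]
{'time': 0.1, 'qpos': array([ 1.12338352,  0.33277241, -0.06469078,  1.46083493,  0.02161261,
        1.34988897, -0.08849358]), 'qd': array([ 0.00173285, -0.00016574,  0.00076069, -0.00243049,  0.00048336,
        0.0006644 ,  0.00019696]), 'effort': array([ 1.24666447e-03, -6.24542928e+01,  2.46532517e-02, -3.90719533e+01,
       -6.13735034e-02,  3.65505810e-02, -5.52688050e-05]), 'position': array([ 257.45203043, -569.16226502,  232.86681158]), 'tool_rot': array([ 9.77524241e-01,  2.10822184e-01, -1.61044765e-04, -5.82086285e-04]), 'wrist_force': array([-0.32610853, -0.96021224,  0.00991414]), 'moment': array([ 0.01230047, -0.06222048,  0.00352549]), 'gripper_width': 87.09845247128067}
```

```bash
python3 - <<'E'
import cv2
a=cv2.imread("pics/top0.png");cv2.imwrite("pics/top0b.png",cv2.resize(a,(800,600)))
E
```

```text
(no output)
```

View pics/top0.png

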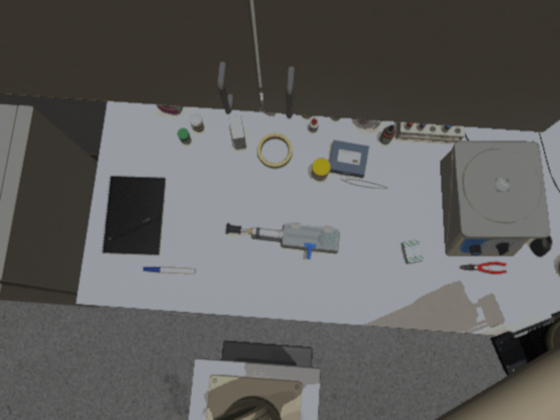

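View pics/scene0.png

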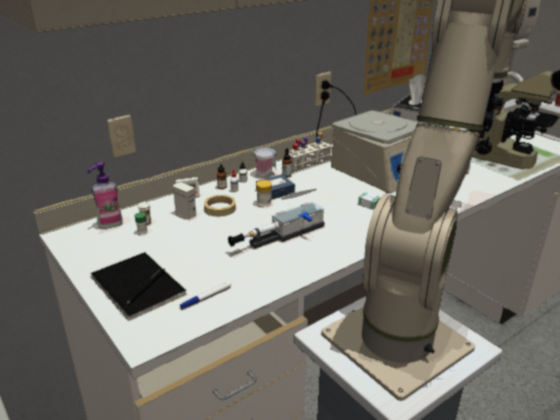

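The top view shows the knob at about (234,229), the brass bush at (248,231), the channel at (283–340, 225–250) and the blue tab at (310,250). In the scene view the knob is at (237,239) and the tab at (306,217). The jar, forceps, pack and marker are all clear of the magazine. Next I measure by mask and ray.

```bash
cat > h.py <<'E'
import numpy as np,cv2
from rig import robot
def ray(p,uv):
    K,R,t=map(np.array,(p["intrinsics"],p["R"],p["t"]))
    d=R.T@np.linalg.inv(K)@np.array([uv[0],uv[1],1.]); return -R.T@t,d/np.linalg.norm(d)
def onz(p,uv,z):
    c,d=ray(p,uv); return c+d*(z-c[2])/d[2]
def tri(r1,r2):
    A=np.stack([r1[1],-r2[1]],1); s=np.linalg.lstsq(A,r2[0]-r1[0],rcond=None)[0]
    a=r1[0]+s[0]*r1[1]; b=r2[0]+s[1]*r2[1]; return (a+b)/2,np.linalg.norm(a-b)
def blobs(im,box,kind):
    x0,y0,x1,y1=box; c=im[y0:y1,x0:x1]; hsv=cv2.cvtColor(c,cv2.COLOR_BGR2HSV); H,S,V=[hsv[...,i].astype(int) for i in range(3)]
    m={"blue":(H>100)&(H<130)&(S>120),"black":(V<70),"brass":(H>10)&(H<32)&(S>70),"red":((H<8)|(H>172))&(S>130)&(V>70)}[kind]
    n,l,st,ce=cv2.connectedComponentsWithStats(m.astype(np.uint8))
    return sorted([(int(st[i,4]),np.round(ce[i]+[x0,y0],1).tolist(),(st[i,:4]+[x0,y0,0,0]).tolist()) for i in range(1,n) if st[i,4]>3],reverse=True)[:4]
E
python3 - <<'E'
from h import *
T=cv2.imread("pics/top0.png");S=cv2.imread("pics/scene0.png")
pt,ps=robot.camera_params("top"),robot.camera_params("scene")
for k in("blue","black","brass"):
    a=blobs(T,(220,215,345,262),k);b=blobs(S,(222,195,330,255),k);print(k,a,b)
    print(tri(ray(pt,a[0][1]),ray(ps,b[0][1])), onz(pt,a[0][1],58 if k=="blue" else 42))
big=np.hstack([cv2.resize(T[212:267,220:350],None,fx=5,fy=5,interpolation=2)]);big2=cv2.resize(S[190:260,220:335],None,fx=5,fy=5,interpolation=2)
o=np.zeros((640,650,3),np.uint8);o[:275]=big;o[280:630,:575]=big2;cv2.imwrite("pics/c1.png",o[:,:][:600])
E
```

```text
blue [(75, [309.3, 248.4], [305, 243, 11, 16])] [(57, [305.4, 215.9], [299, 212, 13, 9])]
(array([ 441.76878044, -110.50473769,   62.8577707 ]), np.float64(1.1226759152442503)) [ 442.84093642 -110.27429444   58.        ]
black [(87, [232.5, 228.6], [226, 224, 15, 9]), (19, [257.5, 236.5], [255, 234, 6, 5]), (7, [280.3, 240.4], [279, 239, 3, 4])] [(495, [279.0, 235.7], [250, 222, 74, 26]), (96, [235.3, 239.3], [229, 235, 15, 11]), (27, [275.5, 195.9], [271, 195, 12, 4])]
(array([437.742798  ,  47.20713886,  75.4637623 ]), np.float64(107.5169832714085)) [481.94097677  89.91904498  42.        ]
brass [(13, [250.2, 231.0], [249, 229, 3, 5])] [(174, [228.0, 204.7], [222, 195, 13, 20]), (15, [251.4, 233.5], [250, 231, 4, 6])]
(array([485.38343952,  65.35313174, 131.19765311]), np.float64(70.03040026772)) [479.03080326  43.88112835  42.        ]
```

View pics/c1.png

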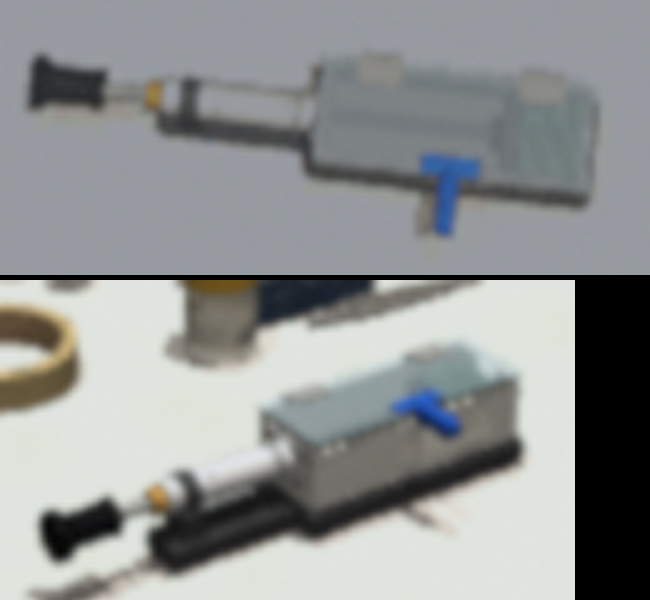

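The crop shows the cover nearly shut, with the tab stem hanging off the near edge (tip at about px (309,259) in the top view). The knob flange is on the left, then the rod, brass and barrel. I fit the magazine pose from these.

```bash
python3 - <<'E'
from h import *
pt,ps=robot.camera_params("top"),robot.camera_params("scene")
kn=tri(ray(pt,(232.5,228.6)),ray(ps,(235.3,239.3)));br=tri(ray(pt,(250.2,231.)),ray(ps,(251.4,233.5)))
tip=tri(ray(pt,(308.7,257.5)),ray(ps,(220+455/5,190+145/5)))
print("knob",kn,"brass",br,"tip",tip)
C=[onz(pt,(220+x/5,212+y/5),58)[:2] for x,y in((318,62),(597,90),(590,193),(310,168))]
print(np.round(C,1),np.mean(C,0)); d=C[1]-C[0];e=C[2]-C[3]
print(np.arctan2(d[1],d[0]),np.arctan2(e[1],e[0]),np.linalg.norm(d),np.linalg.norm(e))
v=np.mean(C,0)-onz(pt,(232.5,228.6),42)[:2];print("yaw knob-center",np.arctan2(v[1],v[0]),np.linalg.norm(v))
v=np.mean(C,0)-onz(pt,(250.2,231),42)[:2];print("yaw brass-center",np.arctan2(v[1],v[0]),np.linalg.norm(v))
for n in("refill",):print(onz(pt,(413,251),14),"jar",onz(pt,(321,168),70),"marker",onz(pt,(169,270),8),"forceps",onz(pt,(364,183),4))
# IK checks
from scipy.spatial.transform import Rotation as Rn
E
```

```text
knob (array([482.03217451,  90.13913353,  43.15124589]), np.float64(0.8857876687809698)) brass (array([478.09431896,  43.20105609,  45.56089067]), np.float64(1.0432392843286802)) tip (array([ 418.40065187, -110.55882433,   64.13196282]), np.float64(1.5128188253942327))
[[ 499.6  -40.9]
 [ 495.6 -183.8]
 [ 442.6 -183. ]
 [ 444.9  -40.9]] [ 470.66744162 -112.14595736]
-1.599102230464698 -1.5874133950884144 142.97098710221806 142.15471051380607
yaw knob-center -1.6265301736079558 202.37924242873913
yaw brass-center -1.624347065042988 156.25107133565209
[ 462.04903394 -382.69958054   14.        ] jar [ 652.58335119 -126.71299208   70.        ] marker [366.88557017 247.95720305   8.        ] forceps [ 639.01061235 -248.50571002    4.        ]
```

```bash
cat >> h.py <<'E'
from scipy.spatial.transform import Rotation as Rn
YAW=-1.61; O=np.array([472.5,-111.5,0.])
mx=np.array([np.cos(YAW),np.sin(YAW),0]); my=np.array([-mx[1],mx[0],0]); Z=np.array([0,0,1.])
def mag(x,y,z): return O+x*mx+y*my+z*Z
def lean(a):  # tool z down, leaning a (wrist toward robot)
    z=-np.cos(a)*Z+np.sin(a)*my; y=mx; return Rn.from_matrix(np.stack([np.cross(y,z),y,z],1)).as_quat(), z
E
python3 - <<'E'
from h import *
for a in(30,45,60):
    q,z=lean(np.radians(a))
    for p in(mag(0,-49.5,59),mag(0,-49.5,59)-100*z,mag(0,28,133),mag(0,40,131),mag(0,28,133)-80*z):
        j=robot.ik(p.tolist(),q.tolist()); print(a,np.round(p),None if j is None else np.round(j,2))
q,z=lean(np.radians(45))
robot.move_ptp((mag(0,-49.5,59)-100*z).tolist(),q.tolist())
p=robot.camera_params("wrist"); im=robot.camera("wrist"); cv2.imwrite("pics/w1.png",im)
import pickle; pickle.dump(p,open("w1.pkl","wb")); print(robot.sense()["time"],blobs(im,(0,0,560,420),"blue"))
E
```

```text
30 [ 423. -110.   59.] None
30 [ 373. -108.  146.] None
30 [ 500. -113.  133.] [ 0.84 -0.13 -0.62  2.27 -0.35  0.47 -1.13]
30 [ 512. -113.  131.] [ 0.83 -0.09 -0.62  2.25 -0.3   0.46 -1.18]
30 [ 461. -111.  202.] [ 0.88 -0.35 -0.56  2.27 -0.49  0.71 -1.01]
45 [ 423. -110.   59.] None
45 [ 352. -107.  130.] None
45 [ 500. -113.  133.] None
45 [ 512. -113.  131.] None
45 [ 444. -110.  190.] None
60 [ 423. -110.   59.] None
60 [ 337. -106.  109.] None
60 [ 500. -113.  133.] None
60 [ 512. -113.  131.] None
60 [ 431. -110.  173.] NoneTraceback (most recent call last):
  File "<stdin>", line 7, in <module>
rig.Unreachable: the arm cannot take that pose within its joint ranges
```

```bash
python3 - <<'E'
from h import *
for s in(1,-1):
  for r in(73.5,79):
    print("flip",s,"r",r)
    for th in(0,.3,.6,.9,1.2,1.45,1.65,1.8):
        row=""
        for a in range(-40,65,10):
            q,z=lean(np.radians(a))
            if s<0: q=(Rn.from_quat(q)*Rn.from_euler("z",np.pi)).as_quat()
            g=mag(0,28-r*np.cos(th),57+r*np.sin(th)); 
            ok=[robot.ik((g+k*z).tolist(),q.tolist()) is not None for k in(0,-60)]
            row+=" .xX"[(ok[0]+ok[1])+1] if 0 else f"{int(ok[0])}{int(ok[1])} "
        print(th,row)
q=lean(0)[0]
for s in(1,-1):
  for x in(-196,-262):
   for a in(0,20,40):
    R0=np.stack([np.cross(s*my,-Z),s*my,-Z],1)
    q=(Rn.from_rotvec(np.radians(a)*my)*Rn.from_matrix(R0)).as_quat();j=robot.ik(mag(x,0,42).tolist(),q.tolist());print("knob",s,x,a,None if j is None else np.round(j,2))
E
```

```text
flip 1 r 73.5
0 11 11 11 11 11 11 11 00 00 00 00 
0.3 11 11 11 11 11 11 11 00 00 00 00 
0.6 11 11 11 11 11 11 11 00 00 00 00 
0.9 11 11 11 11 11 11 11 11 00 00 00 
1.2 11 11 11 11 11 11 11 11 00 00 00 
1.45 11 11 11 11 11 11 11 11 00 00 00 
1.65 11 11 11 11 11 11 11 11 10 00 00 
1.8 11 11 11 11 11 11 11 11 11 00 00 
flip 1 r 79
0 11 11 11 11 11 11 11 00 00 00 00 
0.3 11 11 11 11 11 11 11 00 00 00 00 
0.6 11 11 11 11 11 11 11 00 00 00 00 
0.9 11 11 11 11 11 11 11 11 00 00 00 
1.2 11 11 11 11 11 11 11 11 00 00 00 
1.45 11 11 11 11 11 11 11 11 00 00 00 
1.65 11 11 11 11 11 11 11 11 10 00 00 
1.8 11 11 11 11 11 11 11 11 11 00 00 
flip -1 r 73.5
0 11 11 11 11 11 11 11 00 00 00 00 
0.3 11 11 11 11 11 11 11 00 00 00 00 
0.6 11 11 11 11 11 11 11 00 00 00 00 
0.9 11 11 11 11 11 11 11 11 00 00 00 
1.2 11 11 11 11 11 11 11 11 00 00 00 
1.45 11 11 11 11 11 11 11 11 00 00 00 
1.65 11 11 11 11 11 11 11 11 00 00 00 
1.8 11 11 11 11 11 11 11 11 10 00 00 
flip -1 r 79
0 11 11 11 11 11 11 11 00 00 00 00 
0.3 11 11 11 11 11 11 11 00 00 00 00 
0.6 11 11 11 11 11 11 11 00 00 00 00 
0.9 11 11 11 11 11 11 
[... 179 characters left out ...]
96 0 [ 0.59  0.41 -0.97  1.98  0.41  0.97 -0.63]
knob 1 -196 20 [ 0.62  0.34 -0.71  2.02 -0.17  0.83  0.01]
knob 1 -196 40 [ 0.72  0.46 -0.61  2.02 -0.56  0.91  0.51]
knob 1 -262 0 [ 0.49  0.49 -1.04  1.93  0.5   1.01 -0.81]
knob 1 -262 20 [ 0.58  0.38 -0.83  2.01 -0.09  0.78 -0.19]
knob 1 -262 40 [ 0.65  0.46 -0.68  2.04 -0.59  0.82  0.42]
knob -1 -196 0 [ 0.78  0.57 -1.24  1.97  0.63  1.06  2.36]
knob -1 -196 20 [-1.01  0.52  1.17  2.1  -0.96  1.11 -2.49]
knob -1 -196 40 [ 0.42  0.4  -0.27  2.03 -0.73  0.97 -2.51]
knob -1 -262 0 [ 0.63  0.63 -1.24  1.93  0.67  1.09  2.21]
knob -1 -262 20 [-1.23  0.7   1.33  2.09 -1.15  1.21 -2.51]
knob -1 -262 40 [ 0.35  0.39 -0.34  2.06 -0.78  0.88 -2.58]
```

```bash
python3 - <<'E'
from h import *
q,z=lean(np.radians(20))
robot.move_ptp((mag(0,28-79,60)-90*z).tolist(),q.tolist())
p=robot.camera_params("wrist"); im=robot.camera("wrist"); cv2.imwrite("pics/w1.png",im)
import pickle; pickle.dump(p,open("w1.pkl","wb")); s=robot.sense();print(s["time"],s["position"],s["wrist_force"],blobs(im,(0,0,560,420),"blue"))
E
```

```text
1.925 [ 391.27430504 -108.79705437  145.04254226] [ 0.41641928  0.3404356  -0.79637409] [(929, [279.5, 189.4], [261, 171, 38, 52]), (10, [424.2, 330.5], [421, 329, 7, 3]), (8, [159.4, 313.2], [158, 310, 4, 7]), (7, [402.9, 325.1], [402, 323, 3, 6])]
```

View pics/w1.png

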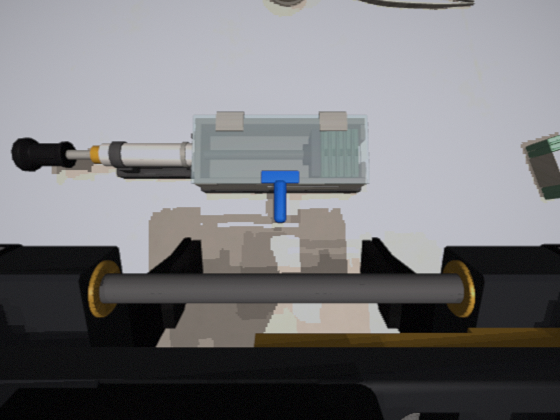

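The wrist view shows the tab stem at px (280, 183–222), the crossbar at (280,177), the near cover edge at row 184 and the far edge at row 115. The bush face is at about (91,154) and the knob spans columns 12–76. I refine the pose from this view.

```bash
python3 - <<'E'
from h import *
import pickle
p=pickle.load(open("w1.pkl","rb")); inv=lambda X:np.round([(X-O)@mx,(X-O)@my,X[2]],1)
for n,uv,z in(("tip",(280,222),58),("stem root",(280,184),58),("bushface",(91,154),42),("flange outer",(12,154),42),("collar",(76,154),42),("brass c",(95,154),42),("barrel R",(190,153),42),("cL near",(193,183),58),("cR near",(367,184),58),("far L",(195,115),58),("far R",(368,116),58)):
    print(n,inv(onz(p,uv,z)))
pt,ps=robot.camera_params("top"),robot.camera_params("scene")
X=tri(ray(p,(280,221)),ray(pt,(308.7,258)));print(inv(X[0]),X[1])
X=tri(ray(p,(280,221)),ray(ps,(311,219)));print(inv(X[0]),X[1])
E
```

```text
tip [ -0.5 -56.6  58. ]
stem root [ -0.5 -26.2  58. ]
bushface [-162.5    2.    42. ]
flange outer [-230.2    2.    42. ]
collar [-175.4    2.    42. ]
brass c [-159.1    2.    42. ]
barrel R [-77.7   2.9  42. ]
cL near [-70.2 -25.4  58. ]
cR near [ 69.1 -26.1  58. ]
far L [-69.7  30.4  58. ]
far R [71.  29.6 58. ]
[ -0.1 -56.4  77.9] 0.8028288478459209
[ -0.2 -56.3  65.6] 0.9025892383482839
```

```bash
sed -i 's/^YAW=.*/YAW=-1.614; O=np.array([474.7,-111.7,0.])/' h.py
cat >> h.py <<'E'
LQ,LZ=lean(np.radians(20))
def tabp(th,r=79,h=57): return mag(-.3,28-r*np.cos(th)+2*np.sin(th)*0,h+r*np.sin(th))+3*LZ
E
python3 - <<'E'
from h import *
robot.grip(40,15)
robot.move_linear((tabp(0)-90*LZ).tolist(),frame=LQ.tolist()) if 0 else robot.move_ptp((tabp(0)-60*LZ).tolist(),LQ.tolist())
robot.move_linear(tabp(0).tolist(),120)
s=robot.sense();print(s["time"],s["wrist_force"])
print(robot.grip(5,15)); s=robot.sense();print(s["time"],s["gripper_width"],s["wrist_force"],s["position"]-tabp(0))
for th in np.arange(.2,.61,.2):
    robot.move_linear(tabp(th).tolist(),100); s=robot.sense();print(round(th,2),s["time"],s["gripper_width"],np.round(s["wrist_force"],1))
cv2.imwrite("pics/s2.png",cv2.resize(robot.camera("scene")[150:290,200:390],None,fx=4,fy=4))
E
```

```text
3.875 [ 0.75210853  0.46416537 -0.35494292]
False
4.5167 9.876238345244502 [-0.13485988  0.94608479  0.72488845] [0.04231229 0.12262024 0.0196603 ]
0.2 4.825 9.974808693947102 [-0.4  2.1  1.4]
0.4 5.1333 9.866149458104863 [-0.1  2.2  2.6]
0.6 5.4417 10.064520410534406 [-1.3  3.6  4.1]
```

View pics/s2.png

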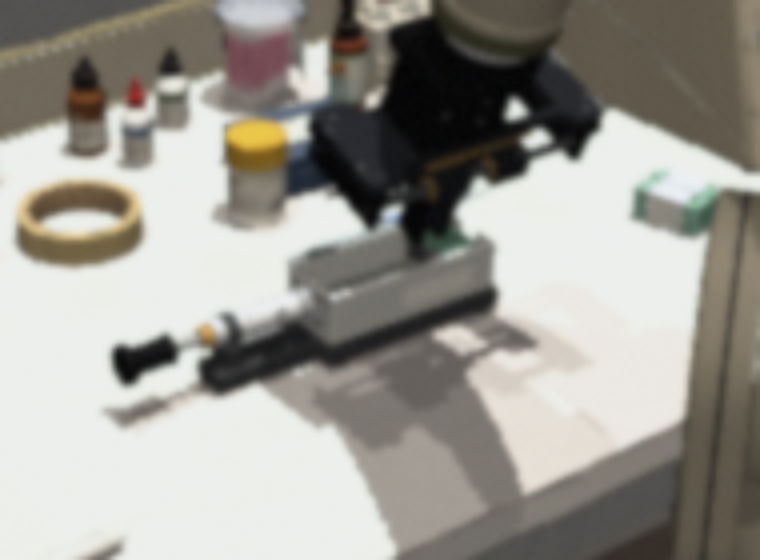

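The cover is lifting with the tab held (9.9 mm between the pads). I continue, with a force guard.

```bash
python3 - <<'E'
from h import *
for th in (.8,1.0,1.2,1.4,1.55,1.66,1.73):
    robot.move_linear(tabp(th).tolist(),100); s=robot.sense();f=s["wrist_force"];print(round(th,2),round(s["time"],2),round(s["gripper_width"],1),np.round(f,1),np.round(s["moment"],2))
    if np.linalg.norm(f)>15: break
cv2.imwrite("pics/s3.png",cv2.resize(robot.camera("scene")[150:290,200:390],None,fx=4,fy=4))
E
```

```text
0.8 5.8 9.6 [-3.6  4.6  7. ] [0.95 0.38 0.37]
1.0 6.11 9.9 [0.4 3.4 1.2] [0.82 0.09 0.29]
1.2 6.42 9.6 [ 2.3  2.6 -3.9] [0.79 0.08 0.31]
1.4 6.72 9.6 [ 2.   3.9 -6.1] [0.85 0.21 0.34]
1.55 6.99 9.5 [ 0.9  4.1 -6.1] [0.93 0.44 0.35]
1.66 7.24 9.8 [ 0.7  5.7 -5.7] [1.09 0.76 0.42]
1.73 7.49 9.3 [-1.3  5.5 -5.4] [1.25 1.   0.45]
```

View pics/s3.png

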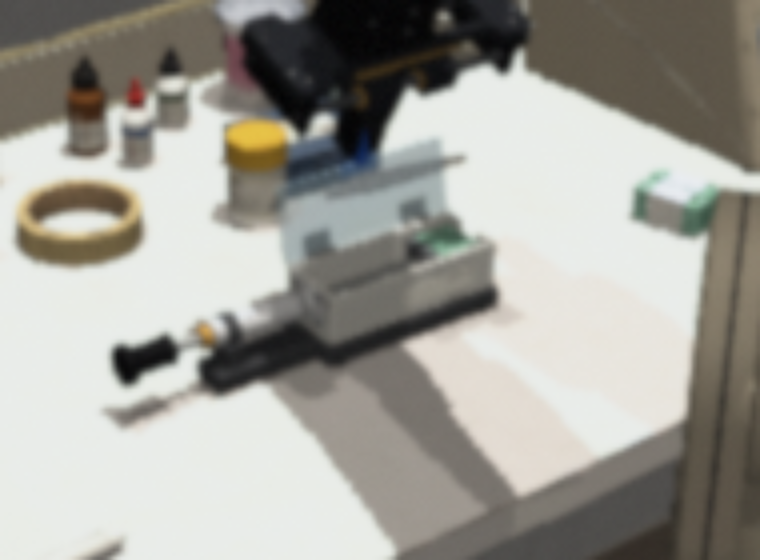

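The cover stands upright, leaning slightly back. The tab is at the pads and the cassettes still stand in the channel. I release, retreat and go above the knob with the wrist camera facing the magazine.

```bash
cat >> h.py <<'E'
KR=np.stack([np.cross(-my,-Z),-my,-Z],1); KQ=Rn.from_matrix(KR).as_quat()
E
python3 - <<'E'
from h import *
robot.grip(30,15); s=robot.sense(); print(s["time"],s["wrist_force"])
robot.move_linear((tabp(1.73)-90*LZ).tolist(),150)
for x,z in((-196,130),(-196,34),(-262,34)):
    print(x,z,robot.ik(mag(x,0,z).tolist(),KQ.tolist()))
robot.move_ptp(mag(-200,0,135).tolist(),KQ.tolist())
robot.grip(50,15)
s=robot.sense(); print(s["time"],s["position"]-mag(-200,0,135),s["wrist_force"])
import pickle
p=robot.camera_params("wrist"); im=robot.camera("wrist"); cv2.imwrite("pics/w2.png",im); pickle.dump(p,open("w2.pkl","wb"))
E
```

```text
8.225 [-0.49464613 -0.54722889 -0.11987325]
-196 130 [ 0.81210479  0.36157683 -1.22858218  1.89005291  0.37330169  1.15242021
  2.54579023]
-196 34 [ 0.77270404  0.60386847 -1.2377763   1.96818966  0.66301297  1.05901794
  2.33282572]
-262 34 [ 0.62403912  0.65765537 -1.24104178  1.92284342  0.70868522  1.09427124
  2.18515117]
12.8333 [-0.01405376 -0.0102158  -0.00167527] [-0.48562172 -0.26587607 -0.05374715]
```

View pics/w2.png

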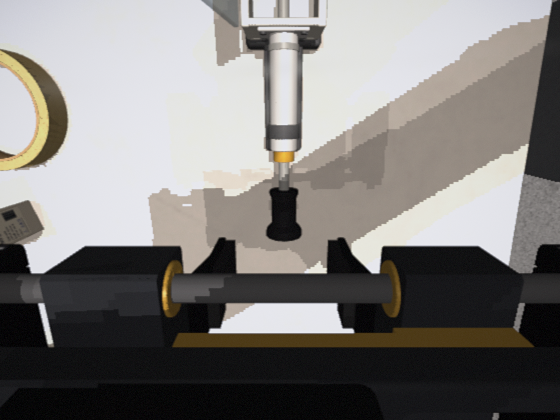

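The view shows the knob on the centreline at col 284: collar at row 188–197, waist to about 222, flange to 240, and the bush face near row 162. I take its width profile for the axial position.

```bash
python3 - <<'E'
from h import *
import pickle
p=pickle.load(open("w2.pkl","rb")); im=cv2.imread("pics/w2.png"); inv=lambda X:np.round([(X-O)@mx,(X-O)@my,X[2]],1)
V=im[:,255:315].max(2)
for r in range(150,244,2):
    c=np.where(V[r]<60)[0]+255
    if len(c): print(r,c.min(),c.max(),inv(onz(p,(c.min()-.5,r),42)),inv(onz(p,(c.max()+.5,r),42)))
b=blobs(im,(255,140,315,180),"brass");print(b)
x,y,w,h=b[0][2];print("brass far/near",inv(onz(p,(284,y),42)),inv(onz(p,(284,y+h),42)),inv(onz(p,(284,y+h),34)))
E
```

```text
188 272 294 [-180.6    8.    42. ] [-180.6  -10.    42. ]
190 270 297 [-182.2    9.5   42. ] [-182.2  -12.3   42. ]
192 270 297 [-183.8    9.5   42. ] [-183.8  -12.4   42. ]
194 270 296 [-185.4    9.6   42. ] [-185.4  -11.6   42. ]
196 271 296 [-187.     8.8   42. ] [-187.   -11.6   42. ]
198 272 295 [-188.7    8.    42. ] [-188.6  -10.9   42. ]
200 272 295 [-190.3    8.    42. ] [-190.3  -10.9   42. ]
202 272 295 [-191.9    8.    42. ] [-191.9  -10.9   42. ]
204 272 295 [-193.6    8.1   42. ] [-193.5  -10.9   42. ]
206 272 295 [-195.2    8.1   42. ] [-195.2  -10.9   42. ]
208 272 295 [-196.8    8.1   42. ] [-196.8  -11.    42. ]
210 272 295 [-198.5    8.1   42. ] [-198.5  -11.    42. ]
212 272 295 [-200.2    8.1   42. ] [-200.1  -11.    42. ]
214 272 295 [-201.8    8.1   42. ] [-201.8  -11.    42. ]
216 272 295 [-203.5    8.1   42. ] [-203.5  -11.    42. ]
218 272 295 [-205.2    8.1   42. ] [-205.2  -11.1   42. ]
220 272 295 [-206.9    8.2   42. ] [-206.9  -11.1   42. ]
222 272 295 [-208.6    8.2   42. ] [-208.5  -11.1   42. ]
224 270 297 [-210.3    9.8   42. ] [-210.2  -12.7   42. ]
226 268 299 [-212.    11.4   42. ] [-211.9  -14.4   42. ]
228 267 300 [-213.7   12.2   42. ] [-213.7  -15.2   42. ]
230 267 300 [-215.4   12.3   42. ] [-215.4  -15.2   42. ]
232 267 300 [-217.1   12.3   42. ] [-217.1  -15.3   42. ]
234 267 300 [-218.8   12.3   42. ] [-218.8  -15.3   42. ]
236 268 299 [-220.6   11.5   42. ] [-220.5  -14.5   42. ]
238 270 297 [-222.3    9.9   42. ] [-222.3  -12.9   42. ]
240 276 291 [-224.    5.   42.] [-224.   -8.   42.]
[(224, [283.2, 156.5], [273, 151, 21, 12])]
brass far/near [-152.    -1.7   42. ] [-161.1   -1.7   42. ] [-162.2   -1.8   34. ]
```

```bash
cat >> h.py <<'E'
KX,KY,KZ=-198.5,-1.4,34
def kp(d): return mag(KX-d,KY,KZ)
E
python3 - <<'E'
from h import *
def rep(n):
    s=robot.sense();print(n,round(s["time"],2),round(s["gripper_width"],1),"F mag",np.round([s["wrist_force"]@mx,s["wrist_force"]@my,s["wrist_force"][2]],1),"d",np.round((kp(0)-s["position"])@mx,1));return s
robot.move_linear((kp(0)+40*Z).tolist(),150); robot.move_linear(kp(0).tolist(),100); rep("down")
robot.grip(10,55); s=rep("grip")
if s["gripper_width"]>17:
    for d in(5,20,40,55,62):
        robot.move_linear(kp(d).tolist(),60); rep(d)
import pickle
p=robot.camera_params("wrist"); im=robot.camera("wrist"); cv2.imwrite("pics/w3.png",im); pickle.dump(p,open("w3.pkl","wb"))
cv2.imwrite("pics/w3c.png",cv2.resize(im[0:300,180:400],None,fx=2,fy=2))
print(blobs(im,(255,0,315,260),"red"),blobs(im,(255,0,315,260),"brass"))
E
```

```text
down 13.99 49.9 F mag [ 1.  -0.2  0.4] d 0.3
grip 14.65 18.9 F mag [-0.  -3.7  3.6] d -0.1
5 14.9 18.5 F mag [ 4.9 -4.3  7.7] d 4.3
20 15.3 18.8 F mag [ 6.7 -4.4  8.8] d 19.0
40 15.78 18.5 F mag [ 7.  -5.5  9.3] d 38.6
55 16.18 18.6 F mag [ 8.6 -6.7 10.8] d 53.4
62 16.45 18.4 F mag [ 9.5 -7.3 11.7] d 60.2
[(208, [280.4, 53.3], [269, 49, 24, 10])] [(997, [280.4, 37.8], [261, 24, 40, 30])]
```

View pics/w3c.png

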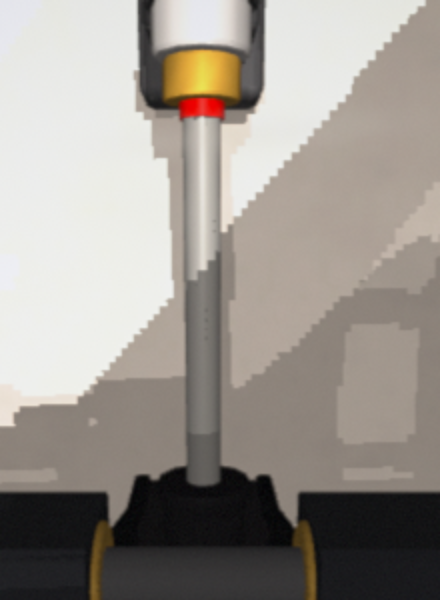

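The whole knob is in the grip. The red ring shows directly under the brass bush (crop row 97–117, image rows 49–59), so I check how much of it is out.

```bash
cat >> h.py <<'E'
def ring(im,p):
    H,S,V=cv2.split(cv2.cvtColor(im,cv2.COLOR_BGR2HSV).astype(int)+0) if 0 else [cv2.cvtColor(im,cv2.COLOR_BGR2HSV)[...,i].astype(int) for i in range(3)]
    red=((H<8)|(H>172))&(S>130)&(V>70); br=(H>10)&(H<32)&(S>70)
    out=[]
    for c in range(266,297,2):
        r=np.where(red[:120,c])[0]; b=np.where(br[:120,c])[0]
        g=lambda row,z:round(float((onz(p,(c+.5,row),z)-O)@mx),1)
        out.append((c,b.max()+1 if len(b) else None,(r.min(),r.max()+1) if len(r) else None, g(b.max()+1,42) if len(b) else None,(g(r.min(),46),g(r.max()+1,46)) if len(r) else None))
    return out
E
python3 - <<'E'
from h import *
import pickle
for o in ring(cv2.imread("pics/w3.png"),pickle.load(open("w3.pkl","rb"))): print(o)
s=robot.sense();p=robot.camera_params("wrist");print(-np.array(p["R"]).T@p["t"],s["position"],(kp(0)-s["position"])@mx,s["wrist_force"])
E
```

```text
(266, np.int64(54), None, -160.3, None)
(268, np.int64(54), None, -160.3, None)
(270, np.int64(50), (np.int64(50), np.int64(59)), -158.8, (-159.6, -162.9))
(272, np.int64(50), (np.int64(50), np.int64(59)), -158.8, (-159.6, -162.9))
(274, np.int64(49), (np.int64(49), np.int64(59)), -158.5, (-159.2, -162.9))
(276, np.int64(49), (np.int64(49), np.int64(58)), -158.5, (-159.2, -162.5))
(278, np.int64(49), (np.int64(49), np.int64(58)), -158.5, (-159.2, -162.5))
(280, np.int64(49), (np.int64(49), np.int64(58)), -158.5, (-159.2, -162.5))
(282, np.int64(49), (np.int64(49), np.int64(58)), -158.5, (-159.2, -162.5))
(284, np.int64(49), (np.int64(49), np.int64(58)), -158.5, (-159.2, -162.5))
(286, np.int64(49), (np.int64(49), np.int64(58)), -158.5, (-159.2, -162.5))
(288, np.int64(49), (np.int64(49), np.int64(59)), -158.5, (-159.2, -162.9))
(290, np.int64(50), (np.int64(50), np.int64(59)), -158.8, (-159.6, -162.9))
(292, np.int64(51), (np.int64(52), np.int64(55)), -159.2, (-160.3, -161.4))
(294, np.int64(53), None, -160.0, None)
(296, np.int64(53), None, -160.0, None)
[481.3880692   72.97011072 185.98360715] [483.99346619 146.70437841  33.88710775] 60.06463960348082 [-6.5394542  -9.79740017 11.70462764]
```

Ring outer edge is about 2.7 mm outside the face, so d ≈ 60 mm, which agrees with the TCP travel of 60.1. Pulling about 5 mm further.

```bash
python3 - <<'E'
from h import *
robot.move_linear(kp(67).tolist(),30); robot.pause(.5)
s=robot.sense();print(s["time"],s["gripper_width"],s["wrist_force"],(kp(0)-s["position"])@mx)
p=robot.camera_params("wrist"); im=robot.camera("wrist")
for o in ring(im,p)[2:13:3]: print(o)
sc=robot.camera("scene"); a=cv2.resize(im[0:150,180:400],None,fx=2.5,fy=2.5); b=cv2.resize(sc[170:270,190:390],(550,275))
cv2.imwrite("pics/f.png",np.vstack([a[:300],b]))
E
```

```text
17.3167 18.728109632407584 [-6.99723412 -9.43242613 12.25414352] 64.8198579871455
(270, np.int64(42), (np.int64(42), np.int64(59)), -160.5, (-161.3, -167.5))
(276, np.int64(37), (np.int64(41), np.int64(58)), -158.6, (-160.9, -167.1))
(282, np.int64(36), (np.int64(41), np.int64(58)), -158.3, (-160.9, -167.1))
(288, np.int64(37), (np.int64(42), np.int64(59)), -158.6, (-161.3, -167.5))
```

View pics/f.png

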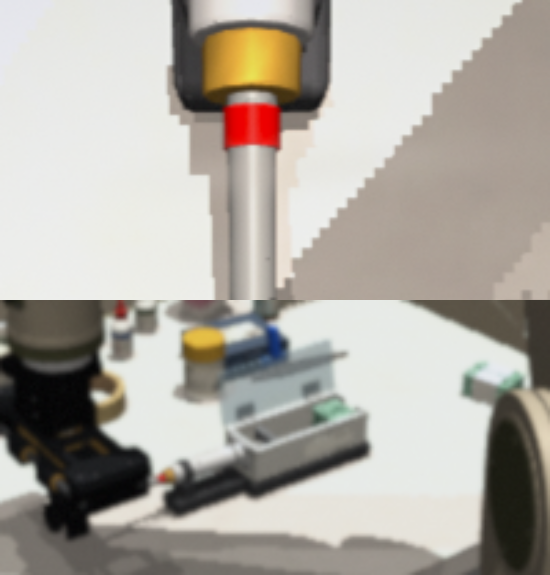

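The whole red ring is out (6.2 mm visible) with a sliver of bare rod before the bush, and the cover stands open. One numeric check of cover angle and rod drift, then I hand in.

```bash
python3 - <<'E'
from h import *
T=robot.camera("top");S=robot.camera("scene");pt,ps=robot.camera_params("top"),robot.camera_params("scene")
a=blobs(T,(285,190,340,255),"blue");b=blobs(S,(270,170,305,200),"blue");print(a,b)
if a and b:
    X,e=tri(ray(pt,a[0][1]),ray(ps,b[0][1]));r=np.array([(X-O)@mx,(X-O)@my,X[2]]);print(r,e,"angle",np.arctan2(r[2]-56,28-r[1]))
im=robot.camera("wrist");print(ring(im,robot.camera_params("wrist"))[8]);s=robot.sense();print(s["time"],s["gripper_width"],(kp(0)-s["position"])@mx)
E
```

```text
[(15, [313.8, 214.2], [313, 212, 3, 6])] [(58, [289.2, 185.7], [287, 180, 6, 12])]
[-1.31877135e-02  4.35342967e+01  1.22843368e+02] 0.28244185891529694 angle 1.7991414875622656
(282, np.int64(36), (np.int64(41), np.int64(58)), -158.3, (-160.9, -167.1))
17.5667 19.137109225189445 64.81227300127232
```

```bash
python3 -c "
from rig import robot
robot.hand_in()"
```

```text
the job is handed in; nothing more can be done
```

The magazine is ready for the refill, and the job is handed in with the knob still in the grip. It took about 17.6 s of robot time, against the 42 s limit.

- **Cover:** I lifted it by the blue tab, following its arc to 1.73 rad, and let go. A two-view check afterwards put it at about 1.8 rad. The two figures differ by about 0.07 rad, but both are past upright and short of the 1.85 stop.
- **Rod:** I gripped the knob at its waist with 55 N and drew the rod out. My last check put it 64.8 mm out by arm travel. The camera showed the whole red ring clear of the bush, with about 1 mm of bare rod between them. That position was unchanged 0.25 s later, just before hand-in.
- **Forces:** Wrist force readings stayed below about 20 N.
- **Surroundings:** The cassettes looked undisturbed in the last scene view, where the refill pack and jar were also visible and in place. I did not check the forceps or marker at the end, but nothing was moved near them.

No check failed.

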